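# Load the vial meter and shut its sliding light guard

## Task

Stand the small black-capped vial upright and fully down in the round well of the meter and let go of it. Then push the meter's orange sliding guard shut over the vial, gently (never harder than 20 N) and with the fingers only pushing, not gripping it, until its latch clicks and the guard stays shut when you let go; do not ram it against its end stop. Leave the other bottle, the blue rack and the lens case where they are.

Things in the scene. Friction and masses are not known exactly. Their poses are not given: they have to be found in the camera images.
- vial: Small glass vial with a black screw cap, standing upright on the bench at the left of the meter; 50 g. Body 27 mm diameter up to 53 mm, cap 22 mm diameter up to 61 mm. Origin: centre of its underside, z up along its axis.
- meter: Bench meter, fixed: flat white-topped box 112 mm (its x) by 265 mm (its y), deck 40 mm above the bench, turned up to 0.25 rad about the vertical. Origin: on the bench right under the centre of the well; the box runs from -108 to +157 mm along its y. The orange guard slides along its y axis: -y shuts it over the well, +y opens it.
- well (a point): Centre of the floor of the meter's round well, 13 mm above the bench. The well is 30 mm in diameter and 27 mm deep (chamfered mouth at the deck, 40 mm above the bench, with a black ring round it). A vial standing in it sticks out 34 mm above the deck. Axes as the meter's.
- latch_end (a point): Middle of the deck's -y edge, 40 mm above the bench, 108 mm from the well centre. By it stands the grey latch block, 72 mm wide, 34 mm high on the deck; its face, with the end stop, lies 40 to 54 mm on the -y side of the well centre, set differently each time and not measured. Two 6 mm spring pins stick 20 mm out of that face, 8 mm above the deck, 27.5 mm either side of the centre line.
- hood (a joint): Opening of the guard, m: 0.099 to 0.124 at the start, stays where it is left. The latch catches at an unknown reading between 0.002 and 0.016; the stiff end stop (about 10 N/mm) comes 2 mm later. Push needed: 1 to 2 N running; the pins add 3 to 6 N over the last 18 mm before the catch, the latch bolt takes it to a peak of 8 to 11 N, then it drops several N: the click. Let go before it, the pins reopen it by 10 mm or more.
- push_face (a point): Centre of the flat upright face to push, on the guard's +y side, 98 mm above the bench; it moves with the guard; axes as the meter's, push along -y. The face is flush from 45 to 110 mm above the bench: up to 86 mm the rear wall of the orange hood (60 mm wide), above that a black rib (52 mm wide, 12 mm thick). The hood is 80 mm long along y, top 86 mm above the bench, open underneath and at -y.
- red_bottle: Bystander: bottle with a red cap, 48 mm diameter, 96 mm high, loose. Origin: centre of its underside. Must stay.
- blue_rack: Bystander: blue tube rack 52 x 120 x 44 mm, loose. Origin: centre of its underside. Must stay.
- lens_case: Bystander: white cylindrical lens case with black ends, 34 mm diameter, 68 mm high, loose, to the right of the meter. Origin: centre of its underside. Must stay.

How it is judged:
By the outcome, as a careful person would: the job done as asked, in the order asked, and still so for the second after the job is handed in, with the robot touching nothing.
It also fails if it takes over 61 s, if anything falls off the work surface, if the arm or the gripper's body presses on something with over 40 N, if the wrist force passes 120 N, or if a joint passes its speed limit or range.

## Robot

A 6-joint arm with a two-finger parallel gripper is mounted at the origin on a cart in front of the work surface, level with it; the furniture and walls round the work are solid. World frame = base frame: x ahead of the robot, y to its left, z up, the work surface at z = 0. Lengths are in mm, angles in rad, forces in N, time in s.
With the tool pointing down it reaches from about 375 to 900 mm from the base axis. Payload 3.1 kg.
Tool frame: the origin (TCP) lies midway between the tips of the shut fingers; the grasp point (between the pads) lies robot.pinch_z behind it (robot.pinch_z is the distance from the TCP to the grasp point, in mm); z points along the fingers, y is the line along which they close (so a half turn about z gives the same grasp; the last joint's range is limited). The gripper opens to 85 mm and grips with 20 to 120 N. Pads are 22 mm wide; open, the fingers measure 114 mm over their backs; the gripper's body (76 mm by 85 mm) begins 54 mm behind the grasp point. The pads swing forward as they close: fully open they stand 13 mm farther back than shut.
Start: joints at [-1.51, 0.527, 1.433, -0, 1.181, -0.178], TCP at [148.468, -607.087, 231.31] pointing down, gripper open.
Joint ranges: [-3.08, 3.08], [-0.75, 2.2], [0.22, 2.44], [-1.43, 4.57], [0, 2.65], [-2.85, 2.85]. Speed limits (rad/s): [2.79, 2.79, 3.14, 3.14, 3.14, 3.14].

## Interface

Orientations are given as a unit quaternion [x, y, z, w].
In Python, from cell import readout, imaging, robot gives the robot as it stands. The module is installed in compiled form; this text tells all that it offers.
- The arm moves only by the shell command python3 -m pendant 'ROWS'. ROWS is JSON, one flat list of numbers, 5 for each row, row after row: the shift along the tool's x, y, z in units of 50 cm (1.0 is 50 cm), then the turn about the tool's z in units of 360 degrees (1.0 is 360 degrees), then the closure, from 0 (fully open) to 1 (shut). A call has 1 to 20 rows; each row is the pose to reach, as a shift and turn from the pose commanded when the call began, along the tool's axes at that moment, turning the shorter way round; what a row does not reach only later rows make up. A row lasts 1/12 s, in which the tool goes at most 41.7 mm and 7.16 degrees, less where a joint would pass 70% of its speed; a pose out of reach is approached as far as the arm can. A call with a number of a shift or a turn outside -1 to 1 is refused whole. A call with a gripper value outside its range is refused whole. The fingers move at their own pace and stop on an object; the grip force is fixed at half the most. Time passes only in rows, so rows that repeat a pose let the fingers close. It gives the time, the measured TCP pose, the force, the opening and the grip force at its end, in the units of the state.
- readout.sense(): the state, without advancing time (a new reading comes with each control period).
- imaging.grab_frame(name): name is "scene" or "top"; returns a dict with "frame" (384x512x3 uint8, red, green, blue), "z_map" (384x512 float32, mm along the optical axis (not along the pixel's ray), 0 where there is no reading), "fovy" (degrees; the focal length in pixels is half the picture's height over the tangent of half this angle, whatever the lens; pixels are square), "cx", "cy" (the principal point, pixels), "rvec" (rotation vector, rad) and "tvec" (3), from world to camera coordinates, as OpenCV has them. Camera axes: x right, y down, z forward; pixel columns grow to the right and rows downward; lengths in mm; the calibration is good to about 2 mm. A picture is of the moment at which its call begins.
- robot.close_job(): hands the job in; it is judged then, once.
Trained networks look in a picture, given as the dict that the camera call returned (one of the last four; its "shot" number tells which), for a name from the list of things; names that differ only in an ending like _2 or _b are one class to them, and where a whole thing is asked for, a point or a joint stands for the part that bears it (a point fixed in the world has none). Each returns a list of dicts, best first, with "confidence" (0 to 1); they miss things now and then, are a little off and sometimes report something else, mostly with a low value. They report only what shows in the picture. A call takes as long as a camera call.
- imaging.cut_out(label, picture): "pixels" (384x512 bool, what is visible of it) and "uv" ([column, row] in pixels, amid what is visible of it).
The state is a dict: "time": time; "joint_pos": joint angles; "qvel": joint speeds; "joint_efforts": joint torques, N m; "tcp_pos": TCP position; "orientation": TCP orientation; "wrist_force": force on the tool from outside, world axes, zero at the start; "torque": the same for the moment, N m; "grip_width": finger opening in mm; "grip_force": force on a finger pad.
Only numpy, scipy, OpenCV 4.12 (cv2) and the standard library are available. Lean on these libraries where they do the work, as an engineer would, in place of code of your own. Each camera call takes 0.05 s, during which the arm holds its last target. There are 200 camera calls.

## Working session

There is one attempt and no reset: what is moved stays moved. The work goes in short steps, Python scripts to look and compute and a shell command to move; the robot and the scene stay as the last step left them, time stands still between calls to the robot, and variables do not carry over. Pictures are saved under pics/ and viewed, at most 10 in all, crops included, and the job is handed in when it is done.

```bash
mkdir -p pics; cat > h.py <<'E'
import numpy as np, cv2
from cell import readout, imaging, robot
def pts(p, mask=None):
    z=p["z_map"]; f=192/np.tan(np.radians(p["fovy"])/2)
    v,u=np.mgrid[:384,:512]
    P=np.stack([(u-p["cx"])/f*z,(v-p["cy"])/f*z,z],-1)
    R=cv2.Rodrigues(np.array(p["rvec"],float))[0]
    W=(P-np.array(p["tvec"]).ravel())@R
    W[z<=0]=np.nan
    return W if mask is None else W[mask&(z>0)]
def proj(p,X):
    f=192/np.tan(np.radians(p["fovy"])/2)
    R=cv2.Rodrigues(np.array(p["rvec"],float))[0]
    c=np.atleast_2d(X)@R.T+np.array(p["tvec"]).ravel()
    return np.c_[c[:,0]/c[:,2]*f+p["cx"],c[:,1]/c[:,2]*f+p["cy"]]
E
python3 - <<'E'
from h import *
np.set_printoptions(precision=1,suppress=True)
print(readout.sense(), robot.pinch_z)
ims=[]
for n in("top","scene"):
    p=imaging.grab_frame(n); ims.append(p["frame"])
    R=cv2.Rodrigues(np.array(p["rvec"],float))[0]
    print(n,p["fovy"],-R.T@np.array(p["tvec"]).ravel(), R[2])
    for l in("vial","meter","well","hood","red_bottle","blue_rack","lens_case"):
        for d in imaging.cut_out(l,p)[:2]:
            W=pts(p,d["pixels"])
            print(l,round(d["confidence"],2),d["uv"],d["pixels"].sum(),np.percentile(W,[2,50,98],axis=0).ravel() if len(W) else None)
cv2.imwrite("pics/a.png",cv2.cvtColor(cv2.resize(np.vstack(ims),None,fx=.78,fy=.78,interpolation=cv2.INTER_AREA),cv2.COLOR_RGB2BGR))
E
```

```text
{'time': 0.0, 'joint_pos': array([-1.5,  0.5,  1.4,  0. ,  1.2, -0.2]), 'qvel': array([-0.,  0., -0., -0., -0.,  0.]), 'joint_efforts': array([  0. , -44.2, -17.8,  -0. ,   0. ,   0. ]), 'tcp_pos': array([ 148.4, -606.4,  230.3]), 'orientation': array([ 1. ,  0.1,  0. , -0. ]), 'wrist_force': array([-0.5, -0.5, -0.6]), 'torque': array([-0.1, -0.1, -0. ]), 'grip_force': 0.0, 'grip_width': 85.18871526526858} 18.700000000000003
top 42.381897529316376 [ 463.8   36.5 1417.2] [ 0.1 -0.  -1. ]
vial 0.46 [189.8, 232.7] 81 [447.9 200.3   0.7 459.1 208.7  58.4 470.2 221.7  65.4]
meter 0.94 [277.8, 202.7] 3354 [ 486.5 -191.7   14.7  541.8  -47.1   41.8  598.2   63.1  109.8]
well 0.89 [282.0, 201.6] 3313 [ 486.8 -191.6   14.3  541.9  -47.1   41.8  598.3   62.1  109.9]
well 0.53 [262.1, 199.8] 945 [506.7 -49.2  44.  545.2   7.4  85.1 586.9  47.8 113.7]
hood 0.81 [263.5, 200.2] 946 [506.8 -42.3  41.2 545.9   7.5  85.1 587.6  47.7 113.7]
red_bottle 0.79 [179.3, 161.8] 312 [648.8 224.4  -2.4 666.7 243.1  90.4 700.6 278.5 101.4]
red_bottle 0.53 [189.8, 234.5] 87 [447.8 200.5  -1.9 459.2 208.9  58.2 4
[... 204 characters left out ...]

scene 55.05638136631394 [-205.7  560.8  653.2] [ 0.7 -0.5 -0.5]
vial 0.59 [224.5, 242.4] 193 [445.2 194.4  -0.5 452.5 216.5  28.7 501.2 226.4  60.9]
meter 0.75 [276.8, 198.2] 2472 [ 480.6 -175.3    0.4  514.9   -5.3   39.6  599.5   70.4  108.4]
well 0.9 [275.2, 197.6] 2309 [ 480.9 -171.2    9.2  515.6   -3.2   39.8  592.7   70.1  105.8]
well 0.46 [268.8, 192.7] 830 [504.6 -78.4  -0.6 525.5  19.   77.  701.6  50.8 111.6]
hood 0.69 [266.0, 191.8] 844 [504.2 -79.4  28.9 525.   20.2  76.9 614.1  50.8 111.6]
blue_rack 0.68 [143.1, 232.6] 1015 [616.7 308.6  -0.2 640.7 368.1  34.2 670.3 424.6  43.5]
blue_rack 0.66 [280.4, 199.3] 2455 [ 480.9 -174.2    0.3  514.9   -7.7   39.6  597.9   70.1  104.9]
```

View pics/a.png

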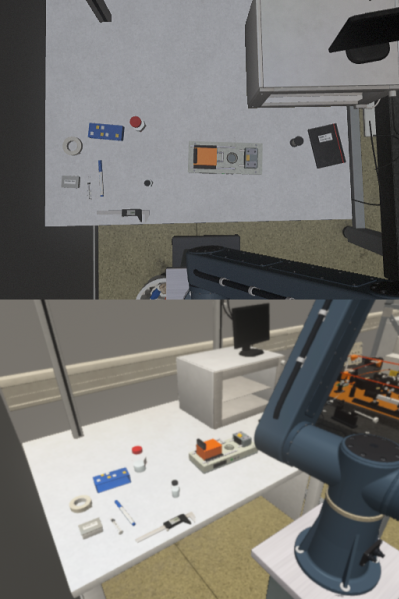

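The scene matches the description: the vial is left of the meter, the guard is open towards +y and the latch block is at −y. Next I'll fit positions more precisely.

```bash
cat > m.py <<'E'
from h import *
np.set_printoptions(precision=1,suppress=True)
p=imaging.grab_frame("top"); W=pts(p); Z=W[...,2]; F=p["frame"].astype(int)
reg=(W[...,0]>440)&(W[...,0]<640)&(W[...,1]>-230)&(W[...,1]<110)
# plane checks
b=reg&(abs(Z)<10); print("bench z",np.median(Z[b]))
m=(reg&(Z>25)).astype(np.uint8)
c=max(cv2.findContours(m,cv2.RETR_EXTERNAL,cv2.CHAIN_APPROX_NONE)[0],key=cv2.contourArea)
f=192/np.tan(np.radians(p["fovy"])/2)
def rayz(uv,z):
    R=cv2.Rodrigues(np.array(p["rvec"],float))[0]; C=-R.T@np.array(p["tvec"]).ravel()
    uv=np.atleast_2d(uv); d=np.c_[(uv[:,0]-p["cx"])/f,(uv[:,1]-p["cy"])/f,np.ones(len(uv))]@R
    return C+d*((z-C[2])/d[:,2])[:,None]
q=rayz(c[:,0,:].astype(float),40)
r=cv2.minAreaRect(q[:,:2].astype(np.float32)); print("meter rect",r)
# refine with grown mask edges: size should be ~112x265 minus a pixel
# dark ring around well
dk=(F.sum(-1)<200)&reg&(Z>5)&(Z<50)
n,l,s,ce=cv2.connectedComponentsWithStats(dk.astype(np.uint8))
for i in range(1,n):
    if s[i,4]>8: print("dark",s[i],rayz(ce[i],40)[0])
for nm,box,z0 in(("vial",(430,490,180,240),61),("hood",(480,620,-40,90),86)):
    g=(W[...,0]>box[0])&(W[...,0]<box[1])&(W[...,1]>box[2])&(W[...,1]<box[3])
    k=g&(abs(Z-z0)<6)
    vv,uu=np.nonzero(k); print(nm,k.sum(),rayz([uu.mean(),vv.mean()],z0)[0],np.median(Z[k]))
    print(cv2.minAreaRect(rayz(np.c_[uu,vv].astype(float),z0)[:,:2].astype(np.float32)))
    if nm=="hood":
        k=g&(Z>103); vv,uu=np.nonzero(k); print("rib",k.sum(),cv2.minAreaRect(rayz(np.c_[uu,vv].astype(float),110)[:,:2].astype(np.float32)))
np.set_printoptions(precision=3); print(cv2.Rodrigues(np.array(p["rvec"],float))[0])
u,v=282,201
im=cv2.resize(p["frame"][150:260,165:345],None,fx=4.4,fy=4.4,interpolation=cv2.INTER_CUBIC)
cv2.imwrite("pics/b.png",cv2.cvtColor(im,cv2.COLOR_RGB2BGR))
E
python3 m.py
```

```text
bench z 0.3313425708579609
meter rect ((541.9225463867188, -64.15347290039062), (264.9721374511719, 113.82525634765625), 87.08151245117188)
dark [249 186   6   3  11] [585.  36.  40.]
dark [249 212  10   4  25] [511.7  33.5  40. ]
dark [261 212  16   5  43] [510.1  -8.6  40. ]
vial 51 [458.6 212.8  61. ] 61.73380512475961
((457.9399108886719, 212.41842651367188), (19.072765350341797, 19.110925674438477), 89.24271392822266)
hood 565 [545.9   2.5  86. ] 86.0682068441077
((546.183349609375, 4.862628936767578), (86.09846496582031, 59.452606201171875), 88.54122161865234)
rib 94 ((548.126708984375, 42.46603775024414), (10.590906143188477, 47.70297622680664), 88.76465606689453)
[[-0.022 -1.     0.009]
 [-0.997  0.022 -0.069]
 [ 0.069 -0.011 -0.998]]
```

View pics/b.png

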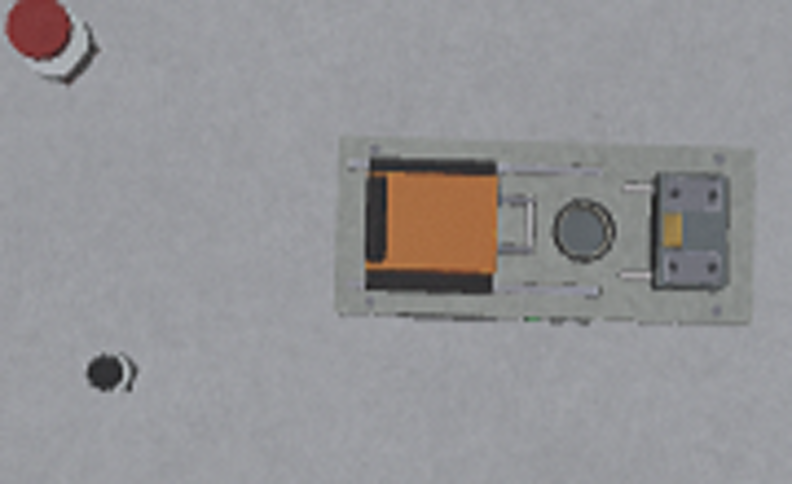

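The crop shows the vial cap at (105,372), the well ring at (584,231), the guard's rear face at x≈366 and the latch face at x≈653. I'll refine the ring and cap to subpixel and compute the move.

```bash
cat > w.py <<'E'
from h import *
np.set_printoptions(precision=1,suppress=True)
p=imaging.grab_frame("top"); f=192/np.tan(np.radians(p["fovy"])/2)
def rayz(uv,z):
    R=cv2.Rodrigues(np.array(p["rvec"],float))[0]; C=-R.T@np.array(p["tvec"]).ravel()
    uv=np.atleast_2d(uv); d=np.c_[(uv[:,0]-p["cx"])/f,(uv[:,1]-p["cy"])/f,np.ones(len(uv))]@R
    return C+d*((z-C[2])/d[:,2])[:,None]
G=p["frame"].astype(float).mean(-1)
def cap(u,v,r=7):   # darkness centroid, lit background
    s=G[v-r:v+r+1,u-r:u+r+1]; bg=np.median(np.r_[s[0],s[-1],s[:,0]]); w=np.clip((bg-s)/(bg-s.min())-.25,0,None)
    n,l,st,c=cv2.connectedComponentsWithStats((w>0).astype(np.uint8)); k=l==1+np.argmax(st[1:,4]); w=np.minimum(w,.5)*k
    vv,uu=np.mgrid[v-r:v+r+1,u-r:u+r+1]; return (uu*w).sum()/w.sum(),(vv*w).sum()/w.sum()
def ring(u,v,r=11):
    s=G[v-r:v+r+1,u-r:u+r+1]; w=np.clip(np.median(np.r_[s[0],s[-1]])-s-15,0,None); b=(w>0).astype(np.uint8)
    n,l,st,c=cv2.connectedComponentsWithStats(b); k=l==1+np.argmax(st[1:,4])
    cn=max(cv2.findContours(k.astype(np.uint8),0,1)[0],key=cv2.contourArea); e=cv2.fitEllipse(cn) if len(cn)>5 else None
    return (e[0][0]+u-r,e[0][1]+v-r),e[1],w.astype(int)
E
python3 - <<'E'
from w import *
c=cap(189,234); print("cap",c,rayz(c,60))
r=ring(297,202); print("ring",r[:2],rayz(r[0],40)); print(r[2])
v,u=np.mgrid[228:241,182:199]; print(G[228:241,182:199].astype(int))
s=readout.sense(); print(s["tcp_pos"],s["orientation"], 2*np.arctan2(s["orientation"][1],s["orientation"][0]))
E
```

```text
cap (np.float64(189.21025997221673), np.float64(234.32794205199446)) [[458.3 210.6  60. ]]
ring ((297.1397008895874, 201.94780349731445), (13.783905029296875, 14.198894500732422)) [[541.5 -88.4  40. ]]
[[ 0  0  0  0  0  0  0  0  0  0  0  0  0  0  0  0  0  0  0  0  0 13 17]
 [ 0  0  0  0  0  0  0  0  0  0  0  0  0  0  0  0  0  0  0  0  0  0  0]
 [ 0  0  0  0  0  0  0  0  0  0  0  0  0  0  0  0  0  0  0  0  2  0  0]
 [ 1  0  0  0  0  0  0  0  0  0  0  0  0  0  0  0  0  0  0  0  0  0  0]
 [ 5  0  0  0  0  0  0  0  0 38 33 22 27 11  0  0  0  0  0  0  0  0  0]
 [37  0  0  0  0  0  0  7 45 41 54 23 24 64 50 27  0  0  0  0  0  0  0]
 [14  0  0  0  0  0 12 54 33 35 41 47 42 51 16 41 39  0  0  0  0  0  0]
 [16  0  0  0  0 14 66  7 30 25 25 23 23 40 46 10 58 36  0  0  0  0  0]
 [18  0  0  0  0 52 39 13 24 25 23 23 23 21 32 46  0 78  0  0  0  0  0]
 [21  0  0  0  0 68 13 21 24 22 24 23 23 22 21 41 12 56 31  0  0  0  0]
 [24  0  0  0  9 62 17 22 22 24 24 24 21 19 22 23 49 23 53  0  0  0  0]
 [30  0  0  0 12 52 20 24 24 23 22 22 20 22 20 21 55  0 65  0  0  0  0]
 [37  0  0  0 17 61 15 23 23 24 23
[... 1047 characters left out ...]
8 160 164 107  55  48  51  52  54  49 121 171  79 122 161 160 159]
 [156 159 166  56  47  52  52  52  51  47  55 180 118  73 137 161 161]
 [153 159 136  44  49  51  52  54  52  49  44 181 135  55 130 163 161]
 [155 161 128  42  52  52  51  53  50  50  40 181 127  69 161 162 158]
 [156 158 157  91  47  49  55  49  50  43  90 183  90 121 163 161 156]
 [157 155 161 116  60  45  48  47  45  96 170 134  56 163 161 162 159]
 [156 155 157 155 152 122  56  97  89 171 150 115  58 164 157 158 158]
 [156 155 157 159 160 158 152 154 151 165 155 153 150 159 157 160 157]
 [156 157 159 157 154 156 159 158 158 158 154 157 160 157 157 159 157]]
[ 148.5 -607.1  231.4] [ 1.   0.1 -0.   0. ] 0.23985839792955685
```

```bash
python3 -m pendant '[0.876,-0.623,0,-0.204,0, 0.876,-0.623,0,-0.204,0, 0.876,-0.623,0,-0.204,0, 0.876,-0.623,0,-0.204,0, 0.876,-0.623,0,-0.204,0, 0.876,-0.623,0,-0.204,0, 0.876,-0.623,0,-0.204,0, 0.876,-0.623,0,-0.204,0, 0.876,-0.623,0,-0.204,0, 0.876,-0.623,0,-0.204,0, 0.876,-0.623,0,-0.204,0, 0.876,-0.623,0,-0.204,0, 0.876,-0.623,0,-0.204,0, 0.876,-0.623,0,-0.204,0, 0.876,-0.623,0,-0.204,0]'
cat > d.py <<'E'
import sys; from h import *
s=readout.sense(); o=s["orientation"]; yaw=2*np.arctan2(o[1],o[0]); t=s["tcp_pos"]
X=np.array([float(a) for a in sys.argv[1:4]]); d=X-t
print("t",s["time"],"yaw",yaw,"tcp",t.round(1),"F",s["wrist_force"].round(1),"w",round(s["grip_width"],1),"units",np.round([(d[0]*np.cos(yaw)+d[1]*np.sin(yaw))/500,(d[0]*np.sin(yaw)-d[1]*np.cos(yaw))/500,-d[2]/500,(yaw-1.521)/2/np.pi],4))
E
python3 d.py 458.5 212.7 150
```

```text
time: 2.15
tcp_pos: [501.0, -198.7, 231.4]
orientation: [0.723, 0.691, -0.0, 0.0]
wrist_force: [-0.1, -0.4, -0.0]
grip_width: 85.6
grip_force: 0.0
t 2.15 yaw 1.526203062445391 tcp [ 501.  -198.7  231.4] F [-0.1 -0.4 -0. ] w 85.6 units [ 8.182e-01 -1.216e-01  1.627e-01  8.000e-04]
```

```bash
python3 -m pendant '[0.8213,-0.1236,0.16,0,0, 0.8213,-0.1236,0.16,0,0, 0.8213,-0.1236,0.16,0,0, 0.8213,-0.1236,0.16,0,0, 0.8213,-0.1236,0.16,0,0, 0.8213,-0.1236,0.16,0,0, 0.8213,-0.1236,0.16,0,0, 0.8213,-0.1236,0.16,0,0, 0.8213,-0.1236,0.16,0,0, 0.8213,-0.1236,0.16,0,0, 0.8213,-0.1236,0.16,0,0, 0.8213,-0.1236,0.2426,0,0, 0.8213,-0.1236,0.2426,0,0, 0.8213,-0.1236,0.2426,0,0, 0.8213,-0.1236,0.2426,0,0]'
python3 - <<'E'
from h import *
np.set_printoptions(precision=1,suppress=True)
ims=[]
for i in range(4):
    p=imaging.grab_frame("scene" if i==0 else "top"); ims.append(p)
    s=readout.sense();print(s["tcp_pos"],s["joint_pos"][5])
p=ims[0]; uv=proj(p,[458.5,212.7,61])[0].astype(int); print(uv)
im=p["frame"][uv[1]-80:uv[1]+50,uv[0]-90:uv[0]+90]; cv2.imwrite("pics/c.png",cv2.cvtColor(cv2.resize(im,None,fx=4,fy=4,interpolation=2),4))
E
```

```text
time: 3.4
tcp_pos: [459.0, 211.4, 110.8]
orientation: [0.725, 0.689, -0.0, 0.0]
wrist_force: [0.0, -0.2, -0.2]
grip_width: 85.6
grip_force: 0.0
[459.7 211.6 111.7] 0.26188918402322264
[460.  211.8 112.1] 0.2619666537397576
[459.9 212.  112.2] 0.2620370911168714
[459.8 212.1 112.1] 0.26204587390437556
[224 232]
```

View pics/c.png

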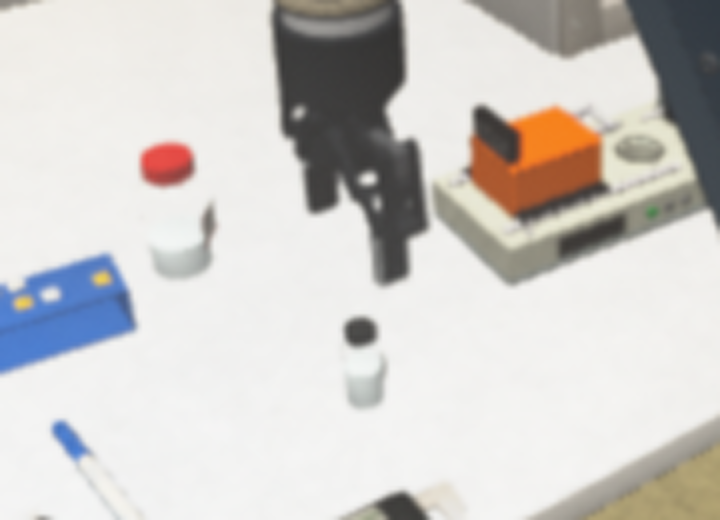

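The gripper straddles the vial: fingertips at (320,205) and (390,280), cap at (360,325). I'll squeeze it to centre it, release and back off, then measure the offset between the camera and the robot.

```bash
python3 -m pendant '[0,0,0.08,0,0, 0,0,0.163,0,0, 0,0,0.163,0,0, 0,0,0.163,0,0, 0,0,0.163,0,1, 0,0,0.163,0,1, 0,0,0.163,0,1, 0,0,0.163,0,1, 0,0,0.163,0,1, 0,0,0.163,0,1, 0,0,0.163,0,1, 0,0,0.163,0,1, 0,0,0.163,0,1, 0,0,0.163,0,1]'
python3 - <<'E'
from h import *
s=readout.sense();print(s["tcp_pos"],s["grip_width"],s["grip_force"],s["wrist_force"],s["joint_pos"])
E
```

```text
time: 4.77
tcp_pos: [459.5, 213.1, 30.8]
orientation: [0.724, 0.69, 0.002, 0.001]
wrist_force: [-0.4, -0.6, 11.8]
grip_width: 24.2
grip_force: 58.3
[459.50980582 213.05376039  30.79460954] 24.241510661306833 58.265501571586356 [-0.44379154 -0.63305773 11.77885664] [2.13182895e-01 7.09406716e-01 1.87555765e+00 7.33274837e-05
 5.52919840e-01 2.62226571e-01]
```

```bash
python3 -m pendant '[0,0,0,0,0, 0,0,0,0,0, 0,0,0,0,0, 0,0,0,0,0, 0,0,0,0,0, 0,0,0,0,0, 0,0,-0.08,0,0, 0,0,-0.16,0,0, -0.08,0,-0.24,0,0, -0.3,0,-0.24,0,0, -0.3,0,-0.24,0,0, -0.5,0,-0.24,0,0, -0.5,0,-0.24,0,0, -0.5,0,-0.24,0,0, -0.5,0,-0.24,0,0, -0.5,0,-0.24,0,0, -0.5,0,-0.24,0,0, -0.5,0,-0.24,0,0]'
python3 - <<'E'
from w import *
print(rayz((188.35,234.25),61))
print(G[226:243,181:199].astype(int)); c=cap(188,234); print(c,rayz(c,61))
s=readout.sense();print(s["tcp_pos"],s["grip_width"],s["wrist_force"])
im=p["frame"][150:260,165:345]; cv2.imwrite("pics/d.png",cv2.cvtColor(cv2.resize(im,None,fx=4.4,fy=4.4,interpolation=2),4))
E
```

```text
time: 6.27
tcp_pos: [445.6, -36.2, 148.3]
orientation: [0.724, 0.69, -0.0, -0.001]
wrist_force: [0.2, -0.3, -0.3]
grip_width: 85.3
grip_force: 0.0
[[458.6 212.8  61. ]]
[[167 167 169 164 163 162 159 163 163 162 164 165 163 162 167 166 171 168]
 [165 169 166 164 163 163 166 165 165 165 163 166 165 163 164 164 168 165]
 [164 163 166 167 165 161 165 166 167 168 165 166 161 166 161 165 166 168]
 [159 163 167 165 167 165 166 169 170 168 167 170 166 169 160 166 164 166]
 [162 168 169 167 168 171 171 111 156 149 184 134 145 167 166 166 167 167]
 [164 169 169 169 171 117  82  61  80  75  99 180 127 127 169 166 167 169]
 [164 168 169 175 115  61  51  54  55  53  51 126 180  86 131 169 170 171]
 [162 165 171 140  58  51  55  57  56  57  55  55 193 124  77 147 172 169]
 [161 164 171 137  47  55  52  54  56  57  53  45 195 142  59 137 171 169]
 [161 165 169 140  49  55  56  55  53  54  51  43 193 133  76 169 171 168]
 [163 166 170 166  77  53  54  55  53  52  48  92 194  93 130 173 170 170]
 [164 166 168 168 128  65  50  49  52  46  97 181 143  61 171 170 171 167]
 [165 165 164 165 166 119 129  98  99  97 182 159 121  62 174 168 168 167]
 [162 166 167 167 168 160 166 163 163 162 174 164 163 159 169 168 169 167]
 [164 164 165 168 165 165 166 167 167 166 167 161 165 169 167 167 168 166]
 [165 165 164 167 164 163 164 166 165 167 166 164 168 168 169 168 169 164]
 [165 167 164 164 166 167 167 168 168 166 167 169 172 169 167 168 167 165]]
(np.float64(189.18853140211323), np.float64(234.33752819660455)) [[458.3 210.5  61. ]]
[445.7 -35.8 148.3] 85.4228312580878 [0.6 0.7 0.3]
```

View pics/d.png

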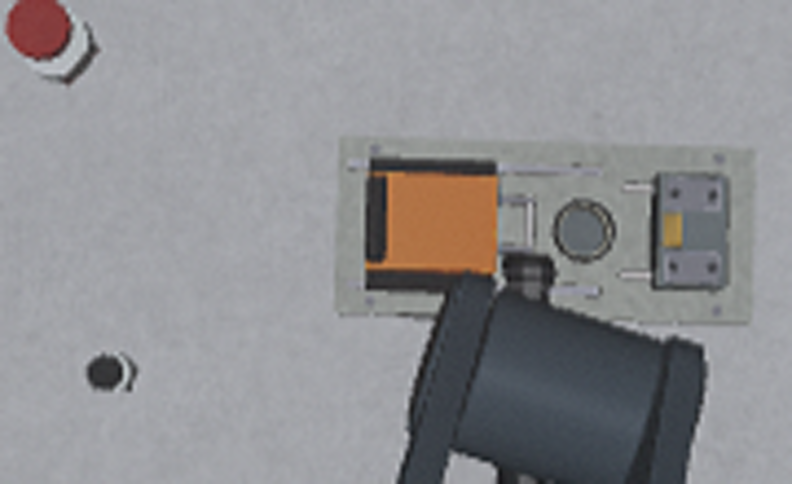

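The vial moved under 0.5 mm in the squeeze, so camera and robot agree. I'll go back, grasp it and lift.

```bash
python3 -m pendant '[0.5,0,0,0,0, 0.5,0,0,0,0, 0.5,0,0,0,0, 0.5,0,0,0,0, 0.5,0,0,0,0, 0.5,0,0,0,0, 0.5,0,0,0,0, 0.5,0,0.08,0,0, 0.5,0,0.16,0,0, 0.5,0,0.24,0,0, 0.5,0,0.24,0,0, 0.5,0,0.24,0,0, 0.5,0,0.24,0,1, 0.5,0,0.24,0,1, 0.5,0,0.24,0,1, 0.5,0,0.24,0,1, 0.5,0,0.24,0,1, 0.5,0,0.24,0,1, 0.5,0,0.24,0,1, 0.5,0,0.24,0,1]'
python3 -m pendant '[0,0,0,0,1, 0,0,0,0,1, 0,0,-0.06,0,1, 0,0,-0.12,0,1, 0,0,-0.18,0,1, 0,0,-0.2,0,1, 0,0,-0.2,0,1]'
python3 - <<'E'
from h import *
s=readout.sense();print(s["tcp_pos"],s["grip_width"],s["grip_force"],s["wrist_force"])
p=imaging.grab_frame("scene"); uv=proj(p,[458.5,212.7,110])[0].astype(int); print(uv)
im=p["frame"][uv[1]-60:uv[1]+60,uv[0]-70:uv[0]+70]; cv2.imwrite("pics/e.png",cv2.cvtColor(cv2.resize(im,None,fx=4,fy=4,interpolation=2),4))
E
```

```text
time: 7.98
tcp_pos: [459.6, 212.9, 30.9]
orientation: [0.724, 0.689, 0.002, 0.001]
wrist_force: [-1.2, 0.8, 11.7]
grip_width: 24.0
grip_force: 58.3
time: 8.57
tcp_pos: [460.4, 213.1, 131.7]
orientation: [0.724, 0.689, 0.003, 0.002]
wrist_force: [-0.0, -0.4, -1.1]
grip_width: 23.9
grip_force: 59.6
[460.44879882 213.14003847 131.73882597] 23.906779916894955 59.57557999994606 [-0.02415137 -0.40735318 -1.06160735]
[222 217]
```

View pics/e.png

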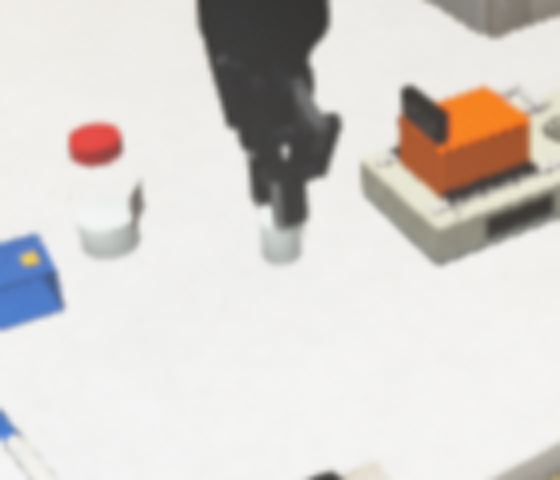

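The vial hangs upright in the fingers at about (280,240). Next: up, over the well, and down to just above the deck.

```bash
python3 -m pendant '[0,0,-0.08,0,1, 0,0,-0.12,0,1, -0.5935,0.1948,-0.12,0,1, -0.5935,0.1948,-0.12,0,1, -0.5935,0.1948,-0.12,0,1, -0.5935,0.1948,-0.12,0,1, -0.5935,0.1948,-0.12,0,1, -0.5935,0.1948,-0.12,0,1, -0.5935,0.1948,-0.12,0,1, -0.5935,0.1948,-0.12,0,1, -0.5935,0.1948,-0.12,0,1, -0.5935,0.1948,-0.04,0,1, -0.5935,0.1948,0.04,0,1, -0.5935,0.1948,0.1,0,1, -0.5935,0.1948,0.1,0,1, -0.5935,0.1948,0.1,0,1, -0.5935,0.1948,0.1,0,1]'
python3 - <<'E'
from h import *
for i in range(3):
    p=imaging.grab_frame("scene"); s=readout.sense();print(s["tcp_pos"],s["grip_width"],s["grip_force"],s["wrist_force"])
uv=proj(p,[541,-88,50])[0].astype(int); print(uv)
im=p["frame"][uv[1]-60:uv[1]+50,uv[0]-60:uv[0]+60]; cv2.imwrite("pics/f.png",cv2.cvtColor(cv2.resize(im,None,fx=5,fy=5,interpolation=2),4))
E
```

```text
time: 10.03
tcp_pos: [540.8, -87.8, 78.7]
orientation: [0.724, 0.69, -0.0, -0.001]
wrist_force: [-0.4, 0.2, -0.8]
grip_width: 24.2
grip_force: 60.3
[541.43579627 -88.13036028  79.51984204] 24.189306795465114 60.32576241879724 [ 0.65026909  0.41210332 -0.49420424]
[541.77992077 -88.30177172  79.97458826] 23.966713207898792 60.324641052866355 [-0.70412335 -0.40422483 -0.13494083]
[541.89562361 -88.40096186  80.15159629] 24.218779159920505 60.32603237195872 [-0.60688664 -0.39082422  0.38740863]
[293 186]
```

View pics/f.png

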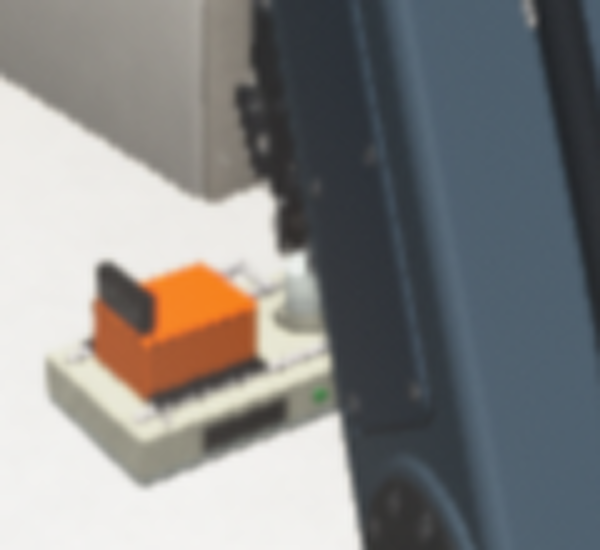

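The vial hangs over the ring near (305,300). I'll lower it in steps, watching the force.

```bash
python3 -m pendant '[0,0,0.008,0,1, 0,0,0.016,0,1, 0,0,0.02,0,1, 0,0,0.024,0,1]'; python3 -m pendant '[0,0,0.004,0,1, 0,0,0.008,0,1]'
```

```text
time: 10.52
tcp_pos: [541.0, -88.4, 66.5]
orientation: [0.724, 0.689, 0.0, 0.0]
wrist_force: [-0.1, -0.6, 0.1]
grip_width: 24.2
grip_force: 60.3
time: 10.68
tcp_pos: [541.1, -88.5, 62.3]
orientation: [0.724, 0.689, -0.0, -0.0]
wrist_force: [1.1, 0.2, -0.4]
grip_width: 24.4
grip_force: 60.3
```

```bash
python3 -m pendant '[0,0,0.006,0,1, 0,0,0.012,0,1, 0,0,0.018,0,1, 0,0,0.022,0,1, 0,0,0.026,0,1]'; python3 -m pendant '[0,0,0.003,0,1, 0,0,0.006,0,1, 0,0,0.006,0,1]'
```

```text
time: 11.1
tcp_pos: [541.0, -88.4, 49.1]
orientation: [0.724, 0.689, -0.0, -0.0]
wrist_force: [0.3, 0.0, 0.5]
grip_width: 24.1
grip_force: 60.3
time: 11.35
tcp_pos: [541.0, -88.4, 46.2]
orientation: [0.724, 0.689, -0.0, -0.0]
wrist_force: [0.1, -0.6, -0.3]
grip_width: 24.5
grip_force: 60.3
```

```bash
python3 -m pendant '[0,0,0.002,0,1, 0,0,0.003,0,1, 0,0,0.003,0,1]'; python3 -m pendant '[0,0,0.0016,0,1, 0,0,0.0016,0,1]'
```

```text
time: 11.6
tcp_pos: [541.1, -88.5, 45.0]
orientation: [0.724, 0.689, 0.0, 0.0]
wrist_force: [-0.2, -0.9, -0.1]
grip_width: 24.4
grip_force: 60.3
time: 11.77
tcp_pos: [541.1, -88.5, 44.2]
orientation: [0.724, 0.689, -0.0, -0.0]
wrist_force: [-1.0, 0.0, -0.4]
grip_width: 24.0
grip_force: 60.3
```

```bash
python3 -m pendant '[0,0,0.0016,0,1, 0,0,0.0016,0,1]';  python3 -m pendant '[0,0,0.0014,0,1, 0,0,0.0014,0,1]'
```

```text
time: 11.93
tcp_pos: [541.2, -88.4, 44.0]
orientation: [0.724, 0.69, 0.0, 0.0]
wrist_force: [-1.1, 0.3, 3.1]
grip_width: 24.3
grip_force: 60.8
time: 12.1
tcp_pos: [541.2, -88.4, 43.9]
orientation: [0.724, 0.69, 0.0, 0.0]
wrist_force: [-1.2, 1.0, 9.1]
grip_width: 24.1
grip_force: 61.4
```

It seated at the expected height (floor force at TCP z 43.9). I'll release and go up and over to behind the guard, closing the fingers on the way.

```bash
python3 -m pendant '[0,0,-0.002,0,0.5, 0,0,-0.002,0,0.5, 0,0,-0.002,0,0.5, 0,0,-0.002,0,0.5, 0,0,-0.03,0,0.5, 0,0,-0.08,0,0.5, 0,0,-0.16,0,0.5, 0,0,-0.24,0,0.5, 0,0,-0.27,0,0.5, 0.08,0,-0.27,0,1, 0.16,0,-0.27,0,1, 0.24,0,-0.27,0,1, 0.32,0,-0.27,0,1, 0.4,0,-0.27,0,1, 0.4,0,-0.27,0,1, 0.4,0,-0.27,0,1, 0.4,0,-0.27,0,1]'
python3 - <<'E'
from w import *
s=readout.sense();print(s["tcp_pos"],s["grip_width"],s["wrist_force"])
im=p["frame"][150:260,200:345]; cv2.imwrite("pics/g.png",cv2.cvtColor(cv2.resize(im,None,fx=5,fy=5,interpolation=2),4))
W=pts(p); k=(abs(W[...,2]-74)<8)&(np.hypot(W[...,0]-541,W[...,1]+88)<30); print(k.sum(),W[k])
k=(W[...,2]>104)&(W[...,2]<118)&(abs(W[...,0]-548)<30)&(abs(W[...,1]-42)<15);vv,uu=np.nonzero(k)
print(k.sum(), rayz(np.c_[uu,vv].astype(float),110)[:,1].max() if k.sum() else 0)
E
```

```text
time: 13.52
tcp_pos: [550.7, 111.2, 177.4]
orientation: [0.724, 0.69, -0.0, -0.0]
wrist_force: [-0.1, -0.4, 0.3]
grip_width: -0.4
grip_force: 0.0
[550.8 110.5 177.4] 0.008443352702292172 [0.5 0.5 0.1]
52 [[550.7 -85.7  68.5]
 [550.  -87.6  78. ]
 [550.1 -90.5  76. ]
 [547.8 -82.7  71.6]
 [547.4 -84.9  77.1]
 [547.6 -87.9  73.4]
 [547.7 -90.8  71.5]
 [547.4 -93.3  74.3]
 [547.7 -96.5  69.4]
 [544.9 -79.4  76.6]
 [544.8 -82.1  77.3]
 [545.1 -85.3  71.7]
 [544.9 -87.9  73.3]
 [545.  -90.9  70.4]
 [544.5 -92.9  77.3]
 [544.9 -96.4  70. ]
 [542.3 -76.7  75.4]
 [542.3 -79.5  74.8]
 [542.3 -82.4  72.6]
 [542.3 -85.2  71.7]
 [541.9 -87.4  77.2]
 [542.1 -90.5  73.8]
 [541.8 -92.9  77. ]
 [541.8 -95.6  76.6]
 [542.  -98.7  72.9]
 [539.7 -79.7  71.3]
 [539.6 -82.3  73.3]
 [539.6 -85.1  72.1]
 [539.4 -87.7  73.7]
 [539.3 -90.4  74.1]
 [539.4 -93.3  71.8]
 [539.3 -96.   72.5]
 [539.2 -98.6  73.2]
 [536.8 -79.4  74.7]
 [536.9 -82.3  71.7]
 [536.9 -85.1  71.6]
 [537.  -88.1  67.9]
 [536.4 -90.   77.4]
 [536.6 -93.1  72.9]
 [536.4 -95.5  76. ]
 [534.5 -79.9  67.7]
 [533.9 -81.7  78.2]
 [533.8 -84.4  78.4]
 [533.8 -87.2  76.9]
 [533.9 -90.2  74. ]
 [533.7 -92.6  77.5]
 [534.  -96.   70.9]
 [531.7 -82.5  68.4]
 [531.3 -84.8  73.2]
 [531.4 -87.7  71. ]
 [531.3 -90.3  72.7]
 [531.1 -92.7  75.4]]
93 48.247864181240004
```

View pics/g.png

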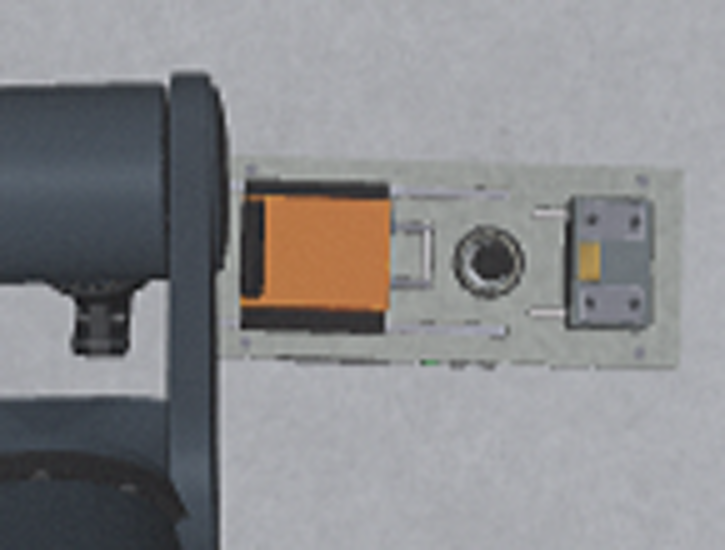

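The vial stands seated at (488,255) with its cap at about z 74, and the guard's rear face is at y≈49 mm. I'll lower the shut fingers behind it and approach.

```bash
python3 -m pendant '[0,0,0.08,0,1, 0,0,0.15,0,1, 0,0,0.184,0,1, 0,0,0.184,0,1, -0.03,0,0.184,0,1, -0.05,0,0.184,0,1, -0.06,0,0.184,0,1, -0.065,0,0.184,0,1, -0.065,0,0.184,0,1]'; python3 -m pendant '[-0.004,0,0,0,1, -0.008,0,0,0,1, -0.012,0,0,0,1, -0.016,0,0,0,1]';  python3 -m pendant '[-0.004,0,0,0,1, -0.008,0,0,0,1, -0.012,0,0,0,1]'; python3 -m pendant '[-0.004,0,0,0,1, -0.008,0,0,0,1, -0.012,0,0,0,1]'
```

```text
time: 14.32
tcp_pos: [550.0, 77.8, 86.7]
orientation: [0.725, 0.689, 0.001, 0.001]
wrist_force: [-0.1, 0.7, -0.0]
grip_width: -0.1
grip_force: 0.0
time: 14.65
tcp_pos: [549.0, 71.0, 85.8]
orientation: [0.724, 0.69, 0.0, 0.0]
wrist_force: [0.1, 0.2, -1.3]
grip_width: -0.4
grip_force: 0.0
time: 14.9
tcp_pos: [548.6, 64.8, 85.7]
orientation: [0.724, 0.69, -0.0, -0.0]
wrist_force: [0.4, -0.0, 0.6]
grip_width: -0.1
grip_force: 0.0
time: 15.15
tcp_pos: [548.4, 58.9, 85.7]
orientation: [0.724, 0.689, 0.0, -0.0]
wrist_force: [0.7, 2.1, -1.5]
grip_width: 0.2
grip_force: 0.8
```

```bash
python3 -m pendant '[-0.006,0,0,0,1, -0.012,0,0,0,1, -0.018,0,0,0,1, -0.024,0,0,0,1, -0.03,0,0,0,1, -0.036,0,0,0,1]';  python3 -m pendant '[-0.008,0,0,0,1, -0.016,0,0,0,1, -0.024,0,0,0,1, -0.032,0,0,0,1, -0.04,0,0,0,1, -0.048,0,0,0,1, -0.056,0,0,0,1, -0.062,0,0,0,1, -0.066,0,0,0,1]'
```

```text
time: 15.65
tcp_pos: [547.4, 40.6, 85.7]
orientation: [0.724, 0.689, -0.0, -0.0]
wrist_force: [0.5, 1.3, -0.4]
grip_width: 0.1
grip_force: 0.8
time: 16.4
tcp_pos: [545.7, 7.4, 85.7]
orientation: [0.724, 0.689, -0.0, -0.0]
wrist_force: [-0.0, 0.9, 0.6]
grip_width: -0.0
grip_force: 0.8
```

```bash
python3 -m pendant '[-0.006,0,0,0,1, -0.012,0,0,0,1, -0.016,0,0,0,1, -0.02,0,0,0,1, -0.024,0,0,0,1]';  python3 -m pendant '[-0.004,0,0,0,1, -0.008,0,0,0,1, -0.012,0,0,0,1]'; python3 -m pendant '[-0.003,0,0,0,1, -0.006,0,0,0,1]'; python3 -m pendant '[-0.003,0,0,0,1, -0.006,0,0,0,1]'
```

```text
time: 16.82
tcp_pos: [545.1, -4.2, 85.7]
orientation: [0.724, 0.689, -0.0, -0.0]
wrist_force: [-1.2, 1.0, -0.3]
grip_width: 0.6
grip_force: 0.8
time: 17.07
tcp_pos: [544.8, -10.1, 85.7]
orientation: [0.724, 0.69, -0.0, -0.0]
wrist_force: [-0.7, 2.6, 0.6]
grip_width: 0.1
grip_force: 0.8
time: 17.23
tcp_pos: [544.7, -13.2, 85.7]
orientation: [0.724, 0.689, -0.0, -0.0]
wrist_force: [-0.8, 2.2, -0.4]
grip_width: -0.0
grip_force: 0.8
time: 17.4
tcp_pos: [544.6, -16.2, 85.7]
orientation: [0.724, 0.69, -0.0, -0.0]
wrist_force: [-0.6, 2.2, -0.2]
grip_width: -0.2
grip_force: 0.8
```

```bash
(python3 -m pendant '[-0.003,0,0,0,1, -0.006,0,0,0,1]'; python3 -m pendant '[-0.002,0,0,0,1, -0.004,0,0,0,1]'; python3 -m pendant '[-0.002,0,0,0,1, -0.004,0,0,0,1]') | grep -E "tcp|wrist"
```

```text
tcp_pos: [544.5, -19.2, 85.7]
wrist_force: [-0.6, 1.6, 0.2]
tcp_pos: [544.4, -20.5, 85.7]
wrist_force: [-0.1, 5.0, -0.0]
tcp_pos: [544.3, -22.4, 85.7]
wrist_force: [-0.4, 5.0, 0.0]
```

```bash
(python3 -m pendant '[-0.002,0,0,0,1, -0.004,0,0,0,1]'; python3 -m pendant '[-0.002,0,0,0,1, -0.004,0,0,0,1]') | grep -E "tcp|wrist"
```

```text
tcp_pos: [544.2, -24.2, 85.7]
wrist_force: [-1.3, 7.5, 1.4]
tcp_pos: [544.1, -25.7, 85.7]
wrist_force: [0.8, 8.6, 0.0]
```

```bash
(python3 -m pendant '[-0.002,0,0,0,1]'; python3 -m pendant '[-0.002,0,0,0,1]'; python3 -m pendant '[-0.002,0,0,0,1]') | grep -E "tcp|wrist"
```

```text
tcp_pos: [544.1, -26.6, 85.7]
wrist_force: [0.1, 9.1, 0.3]
tcp_pos: [544.0, -27.4, 85.7]
wrist_force: [0.7, 9.3, 0.5]
tcp_pos: [544.0, -28.3, 85.7]
wrist_force: [1.0, 8.8, 0.9]
```

```bash
(python3 -m pendant '[-0.002,0,0,0,1]'; python3 -m pendant '[-0.002,0,0,0,1]'; python3 -m pendant '[-0.002,0,0,0,1]') | grep -E "tcp|wrist"
```

```text
tcp_pos: [543.9, -29.2, 85.7]
wrist_force: [0.4, 10.2, 0.6]
tcp_pos: [543.9, -30.1, 85.8]
wrist_force: [0.3, 10.3, 0.4]
tcp_pos: [543.9, -31.2, 85.8]
wrist_force: [0.4, 8.7, 1.9]
```

```bash
(python3 -m pendant '[-0.001,0,0,0,1]'; python3 -m pendant '[-0.001,0,0,0,1]') | grep -E "tcp|wrist"
```

```text
tcp_pos: [543.8, -32.0, 85.7]
wrist_force: [0.9, 6.5, 1.0]
tcp_pos: [543.8, -32.6, 85.7]
wrist_force: [-0.8, 7.5, 1.1]
```

```bash
(python3 -m pendant '[-0.001,0,0,0,1]'; python3 -m pendant '[-0.001,0,0,0,1]') | grep -E "tcp|wrist"
```

```text
tcp_pos: [543.8, -33.4, 85.7]
wrist_force: [-0.1, 5.9, -0.2]
tcp_pos: [543.7, -34.1, 85.7]
wrist_force: [-1.1, 4.9, -0.2]
```

```bash
(python3 -m pendant '[0,0,0,0,1]'; python3 -m pendant '[-0.001,0,0,0,1]') | grep -E "tcp|wrist"
```

```text
tcp_pos: [543.7, -34.5, 85.7]
wrist_force: [-0.5, 3.9, 0.8]
tcp_pos: [543.7, -35.3, 85.7]
wrist_force: [-1.3, 2.4, 0.1]
```

```bash
(python3 -m pendant '[0,0,0,0,1]';python3 -m pendant '[0,0,0,0,1]') | grep -E "tcp|wrist"
```

```text
tcp_pos: [544.2, -36.2, 85.8]
wrist_force: [-0.5, 1.9, -0.5]
tcp_pos: [544.1, -36.2, 85.8]
wrist_force: [0.5, 1.3, 0.5]
```

The force peaked at 10.3 N and then dropped to about 1.5 N, which looks like the click. I'll back off and check the guard stays shut.

```bash
(python3 -m pendant '[0.002,0,0,0,1, 0.004,0,0,0,1]'; python3 -m pendant '[0.006,0,0,0,1, 0.02,0,0,0,1, 0.05,0,0,0,1, 0.1,0,0,0,1, 0.18,0,0,0,1, 0.26,0,-0.1,0,1, 0.32,0,-0.2,0,1, 0.32,0,-0.25,0,1, 0.32,0,-0.25,0,1, 0.32,0,-0.25,0,1]') | grep -E "time|tcp|wrist"
python3 - <<'E'
from w import *
W=pts(p); k=(W[...,2]>104)&(W[...,2]<118)&(abs(W[...,0]-544)<30)&(W[...,1]<20)&(W[...,1]>-80);vv,uu=np.nonzero(k)
q=rayz(np.c_[uu,vv].astype(float),110); print(k.sum(),q.min(0),q.max(0))
for l in("red_bottle","blue_rack","lens_case"):
    for d in imaging.cut_out(l,p)[:1]: print(l,d["uv"])
im=p["frame"][150:260,200:345]; cv2.imwrite("pics/k.png",cv2.cvtColor(cv2.resize(im,None,fx=5,fy=5,interpolation=2),4))
E
```

```text
time: 19.57
tcp_pos: [544.5, -34.2, 85.9]
wrist_force: [1.0, -0.4, -0.3]
time: 20.4
tcp_pos: [554.8, 128.9, 216.1]
wrist_force: [0.3, -0.8, 1.0]
88 [519.4 -58.6 110. ] [567.3 -46.8 110. ]
red_bottle [175.9, 155.8]
blue_rack [133.8, 170.0]
lens_case [379.7, 182.1]
```

View pics/k.png

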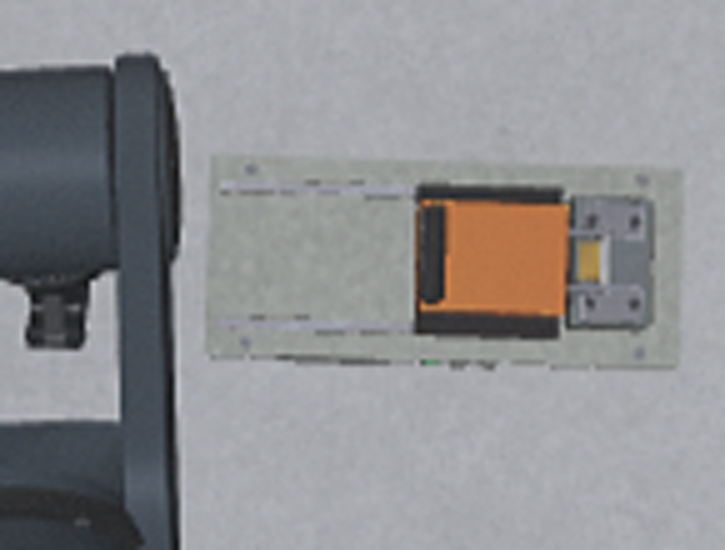

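The guard stays shut against the latch block: rear rib at (432,255), rear face at y≈−46.8 mm, with no 10 mm rebound. Nothing is touching it, so I'm handing in the job.

```bash
python3 -c "
from cell import robot
print(robot.close_job())"
```

```text
the job is handed in; nothing more can be done
None
```

The job is handed in: the vial stands seated in the well, and the orange guard is latched shut over it and stayed shut when I backed off (highest push read 10.3 N, about 20 s used).

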